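# Unlock and run in the hand-cranked linear carriage

### The job

The spring-loaded carriage of this run-in rig has just been regreased: pull the U-shaped transport spacer out of the gap between the carriage and the end stop and put it in the parts tray. Then crank the carriage through exactly two full turns, clockwise seen from above, at a slow steady pace (never faster than half a turn per second), holding the crank back where the spring would snatch it round after the heavy point of each turn. Leave the crank parked with its knob pointing along the rig towards the carriage, and do not disturb the jar, the driver and the micrometer head lying round the work.

Things in the scene. Friction and masses are not known exactly. Their poses are not given: they have to be found in the camera images.
- rig: fixed hand-cranked run-in rig: aluminium base plate 272 x 90 x 12 mm, crank at one end, spring cylinder at the other. Origin on the table under the crank axis; +x runs along the slide from crank past carriage to end stop, z up. Plate spans x -55 to 217, y -45 to 45 mm. Tops of carriage (66 mm wide) and end stop (64 mm wide, x 140 to 158) are 44 mm above the table
- gap (a point): middle of the gap between carriage and end stop as found (12 mm along rig x), level with their tops, 44 mm above the table. Below, 30 mm up, an 8 mm pull rod runs along its middle; 8 mm rails run at rig y -24 and 24 mm. The gap widens to 40 mm and closes to about 10 mm while cranking
- crank (a joint): crank angle, rad, grows clockwise seen from above, counted on over full turns (6.283 each). 0 as found: the spacer then holds the knob 0.5 rad clockwise past the parked line (knob pointing along rig +x), so the parked line reads -0.5 at the start, 12.07 after two turns. With the spacer in, the crank jams short of the parked line; once out, it slips back about 0.3 rad by itself
- carriage (a joint): position of the carriage along rig x, m, 0 as found; 0.002 at the parked line, -0.028 half a turn later. Its spring pulls the crank to the parked line: from there half a turn is heavy (up to about 7 N at the knob), the other half is driven by the spring, which spins a freed crank faster than 5 rad/s; within about 0.2 rad of the parked line the crank stays where it is left
- crank_axis (a point): point on the crank's upright axis, level with the top of the crank arm, 63 mm above the table
- knob (a point): middle of the grip of the crank knob: upright, black, 22 mm across at the widest, from 63 to 105 mm above the table (this point at 87 mm), 52 mm from the crank axis, on an arm 20 mm wide whose top is 63 mm up. It turns freely on its own axis. With the spacer out, nothing else of the rig reaches above 66 mm
- spacer: transport spacer: dark steel U-shaped plate, 12 mm thick (its x), 34 mm wide (its y), 56 mm tall, 0.08 to 0.17 kg; open end down over the pull rod (slot 16 mm wide, 28 mm high). Origin under its feet, z up. It stands in the gap on the base plate, feet 12 mm above the table, thickness along rig x, clamped by the spring with about 10 N; its top 24 mm stand clear
- spacer_top (a point): middle of the spacer's top edge, 56 mm above its feet
- tray: open grey parts tray, outside 110 (its x) x 150 (its y) x 28 mm high, walls and floor 3 mm; origin under its centre, fixed. Two 10 mm high cap screws lie in its corners at +y
- screw_jar: white screw-top jar, 38 mm across, 48 mm tall, a bystander; origin under its centre
- ball_driver: ball driver with yellow handle lying on the table, 164 mm long (along its y), 17 mm high, a bystander; origin under its middle
- micrometer_head: loose micrometer head lying on the table, 89 mm long (along its y), 16 mm high, a bystander; origin under its middle
There are look-alikes about, which are no part of the job. Of the things that look like the spacer, the smallest one is meant.

How it is judged:
On the way, in this order (a step that is already met when the one before it is completed fails the run):
1. the spacer is out of the gap and lies or stands released in the tray (x of spacer in the frame of tray between -0.052 and 0.052 m and y of spacer in the frame of tray between -0.072 and 0.072 m and x of spacer_top in the frame of tray between -0.052 and 0.052 m and y of spacer_top in the frame of tray between -0.072 and 0.072 m and height (world z) of spacer below 0.04 m and linear speed of spacer below 0.03 m/s and contact force between the fingers and spacer below 0.1 N), for 0.2 s.
2. the crank has been turned through the first full turn (value of joint crank above 5.78 rad), for 0.05 s.
At the end, for the whole second after the job is handed in: The spacer rests released inside the tray; the crank has been turned two full turns clockwise and rests with its knob within about 0.45 rad (25 degrees) of the line from the crank axis along the rig to the carriage (all of step 1 and value of joint crank between 11.62 and 12.52 rad and velocity of joint crank between -0.1 and 0.1 rad/s); the robot touches nothing.
It fails at once if the crank turns faster than half a turn per second, either way (velocity of joint crank above 3.14 rad/s or velocity of joint crank below -3.14 rad/s).
It fails at once if the screw jar is moved more than 3 cm (distance of screw_jar from where it was at the start of the episode above 0.03 m).
It fails at once if the ball driver is moved more than 3 cm (distance of ball_driver from where it was at the start of the episode above 0.03 m).
It fails at once if the micrometer head is moved more than 3 cm (distance of micrometer_head from where it was at the start of the episode above 0.03 m).
It also fails if it takes over 72 s, if anything falls off the work surface, if the arm or the gripper's body presses on something with over 40 N, if the wrist force passes 120 N, or if a joint passes its speed limit or range.

### The arm

A 6-joint arm with a two-finger parallel gripper is mounted at the origin on a cart in front of the work surface, level with it; the furniture and walls round the work are solid. World frame = base frame: x ahead of the robot, y to its left, z up, the work surface at z = 0. Lengths are in m, angles in rad, forces in N, time in s.
With the tool pointing down it reaches from about 0.35 to 0.725 m from the base axis. Payload 4.3 kg.
Tool frame: the origin (TCP) lies between the finger pads; the fingertips stand 11 mm ahead of it and the grasp point (between the pads) lies 8 mm behind it; z points along the fingers, x is the direction in which the jaws open and shut, and the axes are right-handed (so a half turn about z gives the same grasp; the last joint's range is limited). The gripper opens to 85 mm and grips with 20 to 120 N. Pads are 22 mm wide; open, the fingers measure 114 mm over their backs; the gripper's body (76 mm by 85 mm) begins 54 mm behind the grasp point. The pads swing forward as they close: fully open they stand 13 mm farther back than shut.
Start: joints at [1.008, 0.377, 0.081, 1.274, 0, 1.46], TCP at [0.252, 0.517, 0.242] pointing down, gripper open.
Joint ranges: [-2.72, 2.72], [-0.84, 1.66], [-1.02, 1.22], [-1.77, 2.12], [-1.37, 1.28], [-3.14, 3.14]. Speed limits (rad/s): [2.57, 2.57, 3.14, 3.14, 3.14, 3.14].

### API

Orientations are given as a unit quaternion [x, y, z, w].
In Python, from workcell import r, eyes gives the robot as it stands. The module is installed in compiled form; this text tells all that it offers.
- The arm moves only by the tool step_arm, never from a script. Its argument "deltas" is one flat list of numbers, 5 for each row, row after row: the shift along the tool's x, y, z in cm, then the turn about the tool's z in degrees, then the opening, from 0 (shut) to 1 (fully open). In form: [x, y, z, roll, gripper, x, y, z, roll, gripper, ...]. A call has exactly 5 rows; each row shifts and turns the commanded pose from where the row before left it, along the tool's axes as they then stand; what a row does not reach is not made up. A row lasts 1/12 s, in which the tool goes at most 41.7 mm and 7.16 degrees, less where a joint would pass 70% of its speed; a pose out of reach is approached as far as the arm can. A call with a gripper value outside its range is refused whole. The fingers move at their own pace and stop on an object; the grip force is fixed at half the most. Time passes only in rows, so rows that do not move let the fingers close, or fill a call up. It gives the time, the measured TCP pose, the force and the opening at its end, in the units of the state.
- r.state(): the state, without advancing time (a new reading comes with each control period).
- eyes.get_image(name): name is "scene" or "side" or "wrist"; returns the picture (400x640x3 uint8, red, green, blue); there is no depth.
- eyes.camera_info(name): a dict with "intrinsics" (3x3 intrinsics, pixels), "k1" (the pictures are not rectified: a ray, as slopes to the right and down, at radius r is drawn at 1 + k1 r^2 times it, then the intrinsics apply), "cam_to_world" (4x4, takes a point from camera to world coordinates). Camera axes: x right, y down, z forward; pixel columns grow to the right and rows downward; lengths in m; the calibration is good to about 2 mm. A picture is of the moment at which its call begins: read the wrist's pose just before it. camera_info takes no time and is no camera call; for the wrist camera it gives the pose at the moment of the call.
- r.sign_off(): hands the job in, once; it reports no verdict.
The state is a dict: "time": time; "joint_pos": joint angles; "qvel": joint speeds; "effort": joint torques, N m; "eef_pos": TCP position; "ee_rot": TCP orientation; "wrist_force": force on the tool from outside, world axes, zero at the start; "wrist_torque": the same for the moment, N m; "finger_gap": finger opening in m.
Only numpy, scipy, OpenCV 4.12 (cv2) and the standard library are available. Lean on these libraries where they do the work, as an engineer would, in place of code of your own. Each camera call takes 0.05 s, during which the arm holds its last target. There are 200 camera calls.

## Working session

There is one attempt and no reset: what is moved stays moved. The work goes in short steps, Python scripts to look and compute and a tool call to move; the robot and the scene stay as the last step left them, time stands still between calls to the robot, and variables do not carry over. Pictures are saved under pics/ and viewed, about 8 in all and at most 12, crops included, and the job is handed in when it is done.

Besides the shell and the picture viewer there is one more tool, called as name(argument=value, ...) on one line, values as JSON. step_arm: Moves the arm, as the interface text tells. Its arguments: {"type":"object","properties":{"deltas":{"type":"array"}},"required":["deltas"]}

```bash
mkdir -p pics
cat > h.py <<'E'
import numpy as np, cv2
from workcell import r, eyes
from scipy.spatial.transform import Rotation as R
def grab(name,fn,crop=None,scale=1):
    ci=eyes.camera_info(name); im=eyes.get_image(name)[:,:,::-1].copy()
    cv2.imwrite('pics/raw_'+fn,im)
    if crop: im=im[crop[1]:crop[3],crop[0]:crop[2]]
    if scale!=1: im=cv2.resize(im,None,fx=scale,fy=scale,interpolation=cv2.INTER_CUBIC)
    cv2.imwrite('pics/'+fn,im); np.savez('pics/'+fn+'.npz',K=ci['intrinsics'],k=ci['k1'],T=ci['cam_to_world']); return ci
def at(fn,uv,z):
    d=np.load('pics/'+fn+'.npz');K,k,T=d['K'],float(d['k']),d['T']
    a,b=(uv[0]-K[0,2])/K[0,0],(uv[1]-K[1,2])/K[1,1]; x=y=0;x,y=a,b
    for _ in range(20):
        s=1+k*(x*x+y*y); x,y=a/s,b/s
    w=T[:3,:3]@np.array([x,y,1]);o=T[:3,3]; return o+w*(z-o[2])/w[2]
def proj(fn,p):
    d=np.load('pics/'+fn+'.npz');K,k,T=d['K'],float(d['k']),d['T']
    q=T[:3,:3].T@(np.array(p)-T[:3,3]); x,y=q[:2]/q[2]; s=1+k*(x*x+y*y)
    return np.array([K[0,0]*x*s+K[0,2],K[1,1]*y*s+K[1,2]])
E
python3 - <<'E'
from h import *
for n in ('scene','side'):
    c=grab(n,n+'1.png'); print(n,c['cam_to_world'][:3,3].round(3))
s=r.state();print({k:np.round(v,3).tolist() for k,v in s.items()})
print(R.from_quat(s['ee_rot']).as_matrix().round(3))
a=cv2.imread('pics/scene1.png');b=cv2.imread('pics/side1.png')
E
```

```text
scene [0.002 0.617 0.634]
side [ 0.498 -0.549  0.541]
{'time': 0.1, 'joint_pos': [1.008, 0.378, 0.08, 1.274, 0.0, 1.46], 'qvel': [-0.001, -0.002, 0.004, 0.0, -0.001, -0.001], 'effort': [0.003, -46.469, 27.058, 0.012, -0.0, 0.0], 'eef_pos': [0.251, 0.517, 0.241], 'ee_rot': [0.848, 0.53, -0.001, 0.0], 'wrist_force': [0.131, 0.816, -0.815], 'wrist_torque': [0.034, -0.011, -0.035], 'finger_gap': 0.085}
[[ 0.437  0.899 -0.001]
 [ 0.899 -0.437 -0.001]
 [-0.002 -0.    -1.   ]]
```

View pics/scene1.png

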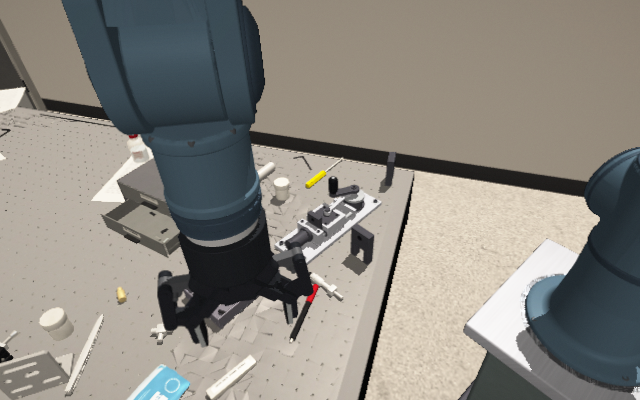

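View pics/side1.png

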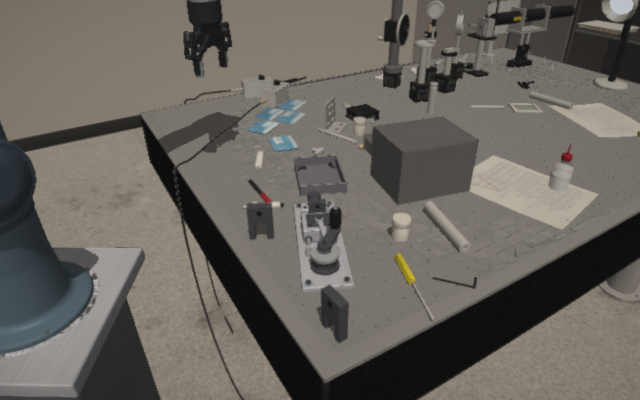

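The side view shows the rig, with the crank at (325,258), the knob at (336,217), and the slide running up to the end stop at about (316,198). The tray is at (320,173), the jar at (401,227) and the driver at (412,285). The micrometer head is at about (265,203). U-shaped candidates are (260,221) and (335,313), both free-standing and big, plus the one in the rig gap at about (318,205), the smallest, which is the one meant. I'll enlarge that area to confirm.

Run:
```python
from h import *
a=cv2.imread('pics/raw_side1.png')[145:295,235:435]; a=cv2.resize(a,None,fx=4,fy=4,interpolation=cv2.INTER_CUBIC)
cv2.imwrite('pics/c1.png',a)
```

```text
(no output)
```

View pics/c1.png

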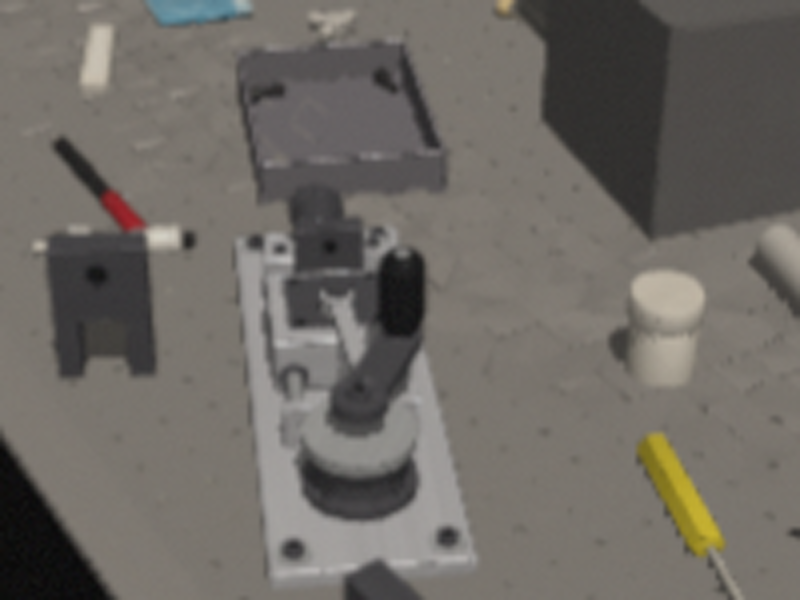

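Run:
```python
from h import *
f='side1.png'
c=[at(f,(235+u/4,145+v/4),.012)[:2] for u,v in [(273,580),(473,563),(236,240),(395,230)]]
print(np.round(c,4)); m=np.array([[-.055,.045],[-.055,-.045],[.217,.045],[.217,-.045]]); c=np.array(c)
# rigid fit
A=m-m.mean(0);B=c-c.mean(0); th=np.arctan2((A[:,0]*B[:,1]-A[:,1]*B[:,0]).sum(),(A*B).sum())
Rm=np.array([[np.cos(th),-np.sin(th)],[np.sin(th),np.cos(th)]]); t=c.mean(0)-Rm@m.mean(0)
print(th,t,'resid',(c-(m@Rm.T+t)).round(4))
def cr(p): 
    w=np.append(Rm@p[:2]+t,p[2]); return w.round(4),((proj(f,w)-[235,145])*4).round(0)
for n,p in dict(axis=(0,0,.063),knobtop=(.052*np.cos(.5),-.052*np.sin(.5),.105),stopNear=(.140,.0,.044),stopFar=(.158,0,.044),spL=(.134,.017,.068),spR=(.134,-.017,.068),gap=(.134,0,.044)).items(): print(n,*cr(np.array(p)))
for u,v,z in [(241,58,.028),(404,38,.028),(444,155,.028),(259,165,.028)]: print(at(f,(235+u/4,145+v/4),z).round(3))
print('jar',at(f,(235+665/4,145+290/4),.048).round(3),'drv',at(f,(235+655/4,145+440/4),.01).round(3),at(f,(431,318),.01).round(3))
print('mic',at(f,(235+190/4,145+238/4),.01).round(3),at(f,(235+40/4,145+245/4),.01).round(3))
```

```text
[[0.472  0.0147]
 [0.5574 0.0232]
 [0.4465 0.2829]
 [0.5341 0.291 ]]
1.6619455274764419 [0.50989618 0.07229029] resid [[ 0.002   0.0013]
 [-0.0024  0.0016]
 [ 0.0012 -0.0014]
 [-0.0008 -0.0015]]
axis [0.5099 0.0723 0.063 ] [359. 400.]
knobtop [0.5306 0.12   0.105 ] [403. 258.]
stopNear [0.4972 0.2117 0.044 ] [328. 261.]
stopFar [0.4955 0.2296 0.044 ] [325. 242.]
spL [0.4808 0.2042 0.068 ] [295. 229.]
spR [0.5146 0.2073 0.068 ] [363. 225.]
gap [0.4977 0.2057 0.044 ] [330. 267.]
[0.443 0.473 0.028]
[0.548 0.498 0.028]
[0.564 0.346 0.028]
[0.458 0.337 0.028]
jar [0.662 0.176 0.048] drv [0.649 0.107 0.01 ] [ 0.675 -0.052  0.01 ]
mic [0.421 0.289 0.01 ] [0.339 0.284 0.01 ]
```

The enlarged crop confirms it. The spacer stands in the gap (crop 295–363, 227, with its hole at 330,245), and the rig model projects onto it within 2–3 mm. The free-standing Us at (100,300) and below (380,580) are bigger look-alikes. I'll write a planner and move above the gap.

```bash
cat >> h.py <<'E'
TH=1.6619; T0=np.array([.5099,.0723])
def rig(x,y): c,s=np.cos(TH),np.sin(TH); return T0+np.array([c*x-s*y,s*x+c*y])
def pose():
    s=r.state(); M=R.from_quat(s['ee_rot']).as_matrix(); return s['eef_pos'],np.arctan2(M[1,0],M[0,0]),s
def plan(wps,start=None):
    """wps: (x,y,z,yaw_deg,grip,rows), tool down; prints rows"""
    if start is None: p,y,_=pose()
    else: p,y=start
    p=np.array(p,float);rows=[]
    for x,yy,z,yaw,g,n in wps:
        y0=np.degrees(y);t=np.array([x,yy,z])
        for i in range(n):
            d=(t-p)/(n-i); a=np.radians(y0)
            # tool axes: x=(cos,sin), y=(sin,-cos), z=-1
            v=[100*(d[0]*np.cos(a)+d[1]*np.sin(a)),100*(d[0]*np.sin(a)-d[1]*np.cos(a)),-100*d[2]]
            v=np.round(v,2); ro=round(-(yaw-y0)/(n-i),1); rows.append([*v.tolist(),ro,g])
            v=v/100; p=p+np.array([v[0]*np.cos(a)+v[1]*np.sin(a),v[0]*np.sin(a)-v[1]*np.cos(a),-v[2]]); y0-=ro
        y=np.radians(y0)
    for i in range(0,len(rows),5): print(sum(rows[i:i+5],[]))
    print('end',p.round(4),np.degrees(y).round(1))
E
python3 - <<'E'
from h import *
f='side1.png'
g=rig(.134,0); print(g)
plan([(*(g+[0,-.0]),.19,95.2,1,15)])
print('lookalike feet',at(f,(335,337),0).round(3),at(f,(260,236),0).round(3))
E
```

```text
[0.49770899 0.20574429]
[-1.14, 2.38, 0.34, np.float64(-2.1), 1, -1.23, 2.34, 0.34, np.float64(-2.1), 1, -1.32, 2.29, 0.34, np.float64(-2.1), 1, -1.4, 2.24, 0.34, np.float64(-2.1), 1, -1.48, 2.19, 0.34, np.float64(-2.1), 1]
[-1.56, 2.14, 0.34, np.float64(-2.1), 1, -1.64, 2.08, 0.35, np.float64(-2.1), 1, -1.71, 2.02, 0.34, np.float64(-2.1), 1, -1.79, 1.95, 0.35, np.float64(-2.0), 1, -1.85, 1.89, 0.34, np.float64(-2.1), 1]
[-1.92, 1.82, 0.35, np.float64(-2.0), 1, -1.98, 1.75, 0.34, np.float64(-2.1), 1, -2.05, 1.68, 0.35, np.float64(-2.0), 1, -2.1, 1.6, 0.34, np.float64(-2.1), 1, -2.16, 1.53, 0.35, np.float64(-2.0), 1]
end [0.4977 0.2058 0.19  ] 95.2
lookalike feet [ 0.522 -0.078  0.   ] [0.381 0.186 0.   ]
```

step_arm(deltas=[-1.14,2.38,0.34,-2.1,1,-1.23,2.34,0.34,-2.1,1,-1.32,2.29,0.34,-2.1,1,-1.4,2.24,0.34,-2.1,1,-1.48,2.19,0.34,-2.1,1])

```text
time: 0.52
eef_pos: [0.3339, 0.4123, 0.2247]
ee_rot: [0.795, 0.607, -0.0, 0.0]
wrist_force: [-0.2, 0.3, -0.0]
finger_gap: 0.0855
```

step_arm(deltas=[-1.56,2.14,0.34,-2.1,1,-1.64,2.08,0.35,-2.1,1,-1.71,2.02,0.34,-2.1,1,-1.79,1.95,0.35,-2.0,1,-1.85,1.89,0.34,-2.1,1])

```text
time: 0.93
eef_pos: [0.4161, 0.3085, 0.2075]
ee_rot: [0.737, 0.676, -0.0, -0.0]
wrist_force: [-0.1, -0.4, -0.5]
finger_gap: 0.0856
```

step_arm(deltas=[-1.92,1.82,0.35,-2.0,1,-1.98,1.75,0.34,-2.1,1,-2.05,1.68,0.35,-2.0,1,-2.1,1.6,0.34,-2.1,1,-2.16,1.53,0.35,-2.0,1])

```text
time: 1.35
eef_pos: [0.4983, 0.205, 0.1902]
ee_rot: [0.674, 0.739, -0.0, -0.0]
wrist_force: [-0.2, 0.5, 0.2]
finger_gap: 0.0853
```

step_arm(deltas=[0,0,0,0,0.6,0,0,0,0,0.6,0,0,0,0,0.6,0,0,0,0,0.6,0,0,0,0,0.6])

```text
time: 1.77
eef_pos: [0.4974, 0.2071, 0.1909]
ee_rot: [0.674, 0.739, 0.0, -0.0]
wrist_force: [0.4, -0.6, -0.2]
finger_gap: 0.051
```

Run:
```python
from h import *
p,y,s=pose(); print(p.round(4),np.degrees(y).round(1),s['time'],s['finger_gap'],s['wrist_force'].round(1))
f='w1.png'; c=grab('wrist',f); print(c['cam_to_world'].round(3))
for n,q in dict(spL=(.134,.017,.068),spR=(.134,-.017,.068),axis=(0,0,.063)).items(): print(n,proj(f,[*rig(*q[:2]),q[2]]).round(0))
```

```text
[0.4974 0.2071 0.1909] 95.2 1.7667 0.050993128737369615 [ 0.4 -0.6 -0.2]
[[-0.092  0.962  0.259  0.433]
 [ 0.996  0.088  0.026  0.2  ]
 [ 0.002  0.26  -0.966  0.322]
 [ 0.     0.     0.     1.   ]]
spL [322. 174.]
spR [322. 209.]
axis [184. 190.]
```

View pics/w1.png

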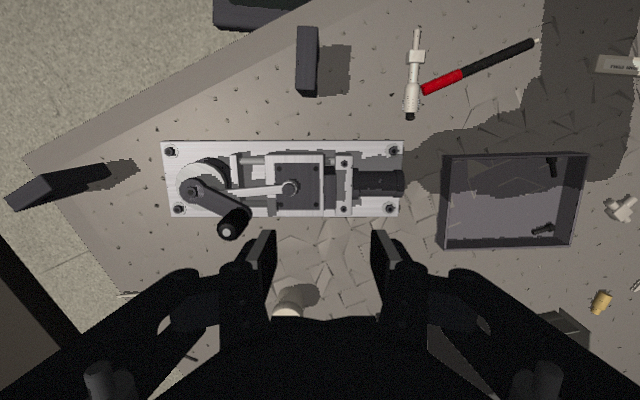

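The wrist view shows the rig at (160–405, 140–217), with the crank axis near (190,190) and the knob at (230,230). The carriage is at about x 300, the dark spacer at about x 330 against the stop at 344, and the tray at (515,200). I'll enlarge it to measure the spacer.

Run:
```python
from h import *
a=cv2.imread('pics/raw_w1.png')[130:250,150:450]
cv2.imwrite('pics/c2.png',cv2.resize(cv2.convertScaleAbs(a,alpha=1.3,beta=20),(800,320),interpolation=cv2.INTER_CUBIC))
f='w1.png'
c=np.array([at(f,u,.012)[:2] for u in [(161,141),(166,217),(405,140),(404,217)]]); print(c.round(4))
m=np.array([[-.055,.045],[-.055,-.045],[.217,.045],[.217,-.045]])
A=m-m.mean(0);B=c-c.mean(0); th=np.arctan2((A[:,0]*B[:,1]-A[:,1]*B[:,0]).sum(),(A*B).sum())
Rm=np.array([[np.cos(th),-np.sin(th)],[np.sin(th),np.cos(th)]]); t=c.mean(0)-Rm@m.mean(0)
print(th,t,(c-(m@Rm.T+t)).round(4))
print('tray',[at(f,u,.028).round(3) for u in [(442,154),(588,152),(574,247),(443,250)]])
print('knobtop',at(f,(227,232),.105).round(3),rig(.0456,-.0249),'axis',at(f,(190,190),.063).round(3))
```

```text
[[0.4704 0.0241]
 [0.5598 0.0248]
 [0.4447 0.2929]
 [0.5338 0.3069]]
1.6632323135346183 [0.50967559 0.08153151] [[ 0.0005  0.0015]
 [ 0.0003 -0.0061]
 [-0.0001 -0.0005]
 [-0.0006  0.0051]]
tray [array([0.455, 0.33 , 0.028]), array([0.438, 0.486, 0.028]), array([0.547, 0.508, 0.028]), array([0.565, 0.354, 0.028])]
knobtop [0.53  0.128 0.105] [0.53054815 0.11997624] axis [0.509 0.078 0.063]
```

View pics/c2.png

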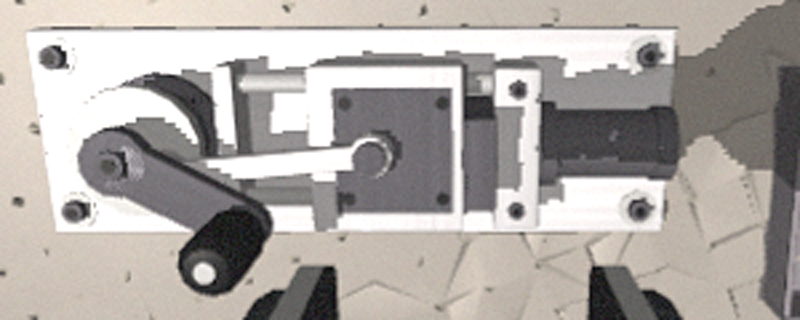

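```bash
sed -i 's/^TH=.*/TH=1.6625; T0=np.array([.5097,.0800])/' h.py
python3 - <<'E'
from h import *
f='w1.png'
k=2.667
for q in [(465,105),(497,105),(465,210),(497,210)]: print(at(f,(150+q[0]/k,130+q[1]/k),.068).round(4))
print(rig(.134,0), rig(.128,.017), rig(.14,-.017))
for q in [(311,60),(465,62),(462,230),(497,62),(540,62),(540,228)]: print(q,at(f,(150+q[0]/k,130+q[1]/k),.044).round(4))
for x,y in [(.128,.033),(.128,-.033),(.14,.032),(.158,.032),(.158,-.032)]: print('pred',rig(x,y).round(4))
g=rig(.134,0); plan([(*g,.115,95.2,.6,5)])
E
```

```text
[0.476 0.206 0.068]
[0.475  0.2171 0.068 ]
[0.5143 0.2096 0.068 ]
[0.5132 0.2211 0.068 ]
[0.49742892 0.21343695] [0.48104981 0.20590539] [0.51380804 0.22096852]
(311, 60) [0.4684 0.1474 0.044 ]
(465, 62) [0.4639 0.205  0.044 ]
(462, 230) [0.5304 0.2101 0.044 ]
(497, 62) [0.4628 0.217  0.044 ]
(540, 62) [0.4613 0.2331 0.044 ]
(540, 228) [0.5267 0.241  0.044 ]
pred [0.4651 0.2044]
pred [0.5308 0.2105]
pred [0.465  0.2165]
pred [0.4634 0.2344]
pred [0.5271 0.2403]
[0.13, 0.01, 1.52, np.float64(0.0), 0.6, 0.13, 0.01, 1.52, np.float64(0.0), 0.6, 0.13, 0.01, 1.52, np.float64(0.0), 0.6, 0.12, 0.01, 1.52, np.float64(0.0), 0.6, 0.13, 0.01, 1.52, np.float64(0.0), 0.6]
end [0.4974 0.2135 0.115 ] 95.2
```

step_arm(deltas=[0.13,0.01,1.5,0,0.6,0.13,0.01,1.5,0,0.6,0.13,0,1.5,0,0.6,0.13,0,1.5,0,0.6,0.13,0,1.5,0,0.6])

```text
time: 2.23
eef_pos: [0.4974, 0.2135, 0.1154]
ee_rot: [0.674, 0.739, 0.0, 0.0]
wrist_force: [0.7, -0.5, -0.3]
finger_gap: 0.0511
```

step_arm(deltas=[0,0,1.2,0,0.6,0,0,1.2,0,0.6,0,0,1.2,0,0.6,0,0,1.2,0,0.6,0,0,0.9,0,0.6])

```text
time: 2.65
eef_pos: [0.4972, 0.2132, 0.0584]
ee_rot: [0.674, 0.739, -0.0, 0.0]
wrist_force: [-10.9, 2.1, 61.6]
finger_gap: 0.051
```

step_arm(deltas=[0,0,0.1,0,0.4,0,0,0,0,0.4,0,0,0,0,0.3,0,0,0,0,0.3,0,0,0,0,0.3])

```text
time: 3.07
eef_pos: [0.4975, 0.2131, 0.0577]
ee_rot: [0.674, 0.738, 0.0, -0.0]
wrist_force: [-1.3, 0.1, 0.7]
finger_gap: 0.0258
```

Run:
```python
from h import *
p,y,s=pose(); print(p.round(4),np.degrees(y).round(1),s['time'],s['finger_gap'],s['wrist_force'].round(1))
c=grab('wrist','w2.png',(170,80,470,280),2)
```

```text
[0.4975 0.2131 0.0577] 95.2 3.0667 0.025813436369459555 [-1.3  0.1  0.7]
```

View pics/w2.png

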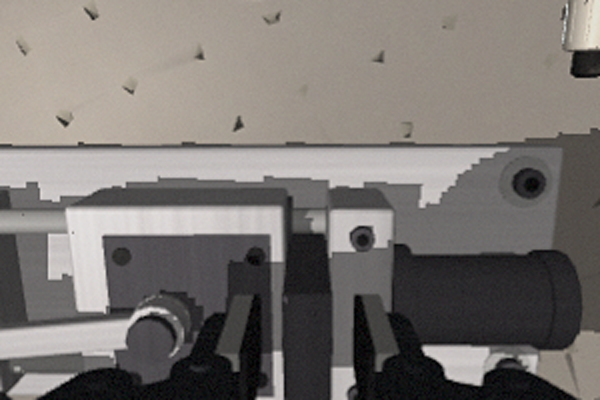

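The wrist close-up shows the pads at crop x≈240 and 370, straddling the dark spacer at 287–330, so they are centred. A 61 N push on the fingers during the descent (probably on the link pin) has vanished. I'll close now.

step_arm(deltas=[0,0,0,0,0.15,0,0,0,0,0.1,0,0,0,0,0,0,0,0,0,0,0,0,0,0,0])

```text
time: 3.53
eef_pos: [0.4974, 0.2131, 0.0577]
ee_rot: [0.674, 0.738, 0.0, -0.0]
wrist_force: [-0.9, 2.0, 2.2]
finger_gap: 0.0108
```

step_arm(deltas=[0,0,0,0,0,0,0,0,0,0,0,0,-0.2,0,0,0,0,-0.4,0,0,0,0,-0.5,0,0])

```text
time: 3.95
eef_pos: [0.4963, 0.2129, 0.0677]
ee_rot: [0.675, 0.738, -0.001, -0.001]
wrist_force: [-0.3, 4.6, -8.4]
finger_gap: 0.0109
```

step_arm(deltas=[0,0,-0.6,0,0,0,0,-0.6,0,0,0,0,-0.6,0,0,0,0,-0.6,0,0,0,0,-0.6,0,0])

```text
time: 4.37
eef_pos: [0.499, 0.2119, 0.1006]
ee_rot: [0.675, 0.738, 0.0, 0.002]
wrist_force: [0.6, -0.9, -0.4]
finger_gap: 0.0108
```

Run:
```python
from h import *
plan([(.4985,.225,.135,95.2,0,5),(.502,.410,.125,96.5,0,10),(.502,.410,.056,96.5,0,5),(.502,.410,.051,96.5,0,5)])
```

```text
[0.26, 0.01, -0.69, np.float64(-0.0), 0, 0.26, 0.02, -0.69, np.float64(-0.0), 0, 0.26, 0.01, -0.69, np.float64(-0.0), 0, 0.27, 0.02, -0.68, np.float64(-0.0), 0, 0.26, 0.01, -0.69, np.float64(-0.1), 0]
[1.84, 0.2, 0.1, np.float64(-0.1), 0, 1.84, 0.21, 0.1, np.float64(-0.1), 0, 1.84, 0.21, 0.1, np.float64(-0.1), 0, 1.84, 0.21, 0.1, np.float64(-0.1), 0, 1.84, 0.22, 0.1, np.float64(-0.1), 0]
[1.84, 0.22, 0.1, np.float64(-0.2), 0, 1.83, 0.22, 0.1, np.float64(-0.1), 0, 1.84, 0.23, 0.1, np.float64(-0.2), 0, 1.83, 0.24, 0.1, np.float64(-0.1), 0, 1.84, 0.23, 0.1, np.float64(-0.2), 0]
[-0.0, 0.0, 1.38, np.float64(0.0), 0, -0.0, 0.0, 1.38, np.float64(0.0), 0, -0.0, 0.0, 1.38, np.float64(0.0), 0, -0.0, 0.0, 1.38, np.float64(0.0), 0, -0.0, 0.0, 1.38, np.float64(0.0), 0]
[-0.0, 0.0, 0.1, np.float64(0.0), 0, -0.0, 0.0, 0.1, np.float64(0.0), 0, -0.0, 0.0, 0.1, np.float64(0.0), 0, -0.0, 0.0, 0.1, np.float64(0.0), 0, -0.0, 0.0, 0.1, np.float64(0.0), 0]
end [0.502 0.41  0.051] 96.5
```

step_arm(deltas=[0.26,0.01,-0.7,0,0,0.26,0.02,-0.7,0,0,0.26,0.01,-0.7,0,0,0.26,0.02,-0.7,0,0,0.26,0.01,-0.7,0,0])

```text
time: 4.78
eef_pos: [0.4974, 0.226, 0.1347]
ee_rot: [0.675, 0.738, 0.0, 0.0]
wrist_force: [0.2, 0.4, -0.5]
finger_gap: 0.0104
```

step_arm(deltas=[1.84,0.2,0.1,-0.1,0,1.84,0.21,0.1,-0.1,0,1.84,0.21,0.1,-0.1,0,1.84,0.21,0.1,-0.1,0,1.84,0.22,0.1,-0.1,0])

```text
time: 5.2
eef_pos: [0.499, 0.3193, 0.1292]
ee_rot: [0.671, 0.741, 0.0, 0.0]
wrist_force: [0.4, -0.9, -0.6]
finger_gap: 0.011
```

step_arm(deltas=[1.84,0.22,0.1,-0.2,0,1.83,0.22,0.1,-0.1,0,1.84,0.23,0.1,-0.2,0,1.83,0.24,0.1,-0.1,0,1.84,0.23,0.1,-0.2,0])

```text
time: 5.62
eef_pos: [0.5007, 0.4119, 0.124]
ee_rot: [0.666, 0.746, -0.0, 0.0]
wrist_force: [0.1, -0.0, -0.6]
finger_gap: 0.0105
```

Run:
```python
from h import *
p,y,s=pose(); print(p.round(4),np.degrees(y).round(1),s['time'],s['finger_gap'],s['wrist_force'].round(1))
grab('wrist','w3.png')
f='w3.png'
```

```text
[0.5007 0.4119 0.124 ] 96.5 5.6167 0.010547309991258464 [ 0.1 -0.  -0.6]
```

View pics/w3.png

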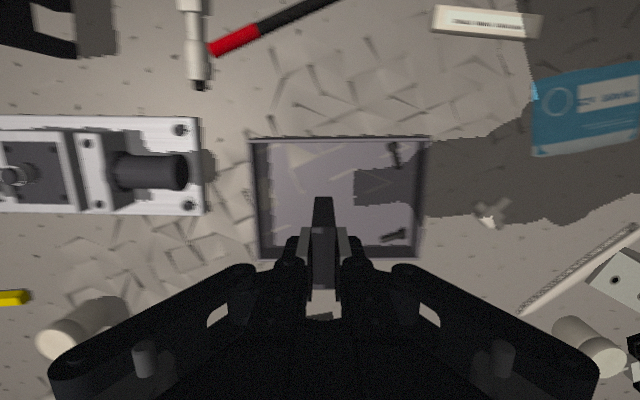

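The spacer is held in the closed fingers (323,240), over the tray (250–432, 137–258), slightly towards the rig from its middle. I'll lower and release.

step_arm(deltas=[0,0,1.35,0,0,0,0,1.35,0,0,0,0,1.35,0,0,0,0,1.35,0,0,0,0,1.3,0,0])

```text
time: 6.08
eef_pos: [0.5007, 0.4109, 0.0564]
ee_rot: [0.666, 0.746, -0.0, 0.0]
wrist_force: [0.1, 0.2, -2.3]
finger_gap: 0.0107
```

step_arm(deltas=[0,0,0.1,0,0,0,0,0.1,0,0,0,0,0.1,0,0,0,0,0.1,0,0,0,0,0.1,0,0])

```text
time: 6.5
eef_pos: [0.5015, 0.4113, 0.0529]
ee_rot: [0.666, 0.746, 0.001, 0.0]
wrist_force: [-0.0, 0.3, -1.1]
finger_gap: 0.0107
```

step_arm(deltas=[0,0,0.05,0,0,0,0,0,0,0.2,0,0,0,0,0.3,0,0,0,0,0.5,0,0,0,0,0.5])

```text
time: 6.92
eef_pos: [0.501, 0.4109, 0.0516]
ee_rot: [0.666, 0.746, 0.0, 0.0]
wrist_force: [0.2, -0.1, -0.4]
finger_gap: 0.0426
```

step_arm(deltas=[0,0,0,0,0.5,0,0,-0.8,0,0.5,0,0,-1.5,0,0.5,0,0,-2,0,0.5,0,0,-2,0,0.5])

```text
time: 7.33
eef_pos: [0.5004, 0.4105, 0.1151]
ee_rot: [0.666, 0.746, -0.001, -0.0]
wrist_force: [1.1, 0.4, 1.0]
finger_gap: 0.0427
```

Run:
```python
from h import *
p,y,s=pose(); print(p.round(4),np.degrees(y).round(1),s['time'],s['finger_gap'],s['wrist_force'].round(1))
# combine wrist + side crop
grab('wrist','w4.png',(160,80,480,280),1.25); grab('side','s2.png',(270,140,430,290),2.5)
a=cv2.imread('pics/w4.png');b=cv2.imread('pics/s2.png'); print(a.shape,b.shape)
h=np.zeros((375,800,3),np.uint8); h[:250,:400]=a;h[:375,400:]=b; cv2.imwrite('pics/m1.png',h)
```

```text
[0.5004 0.4105 0.1151] 96.5 7.3333 0.04272430507940026 [1.1 0.4 1. ]
(250, 400, 3) (375, 400, 3)
```

View pics/m1.png

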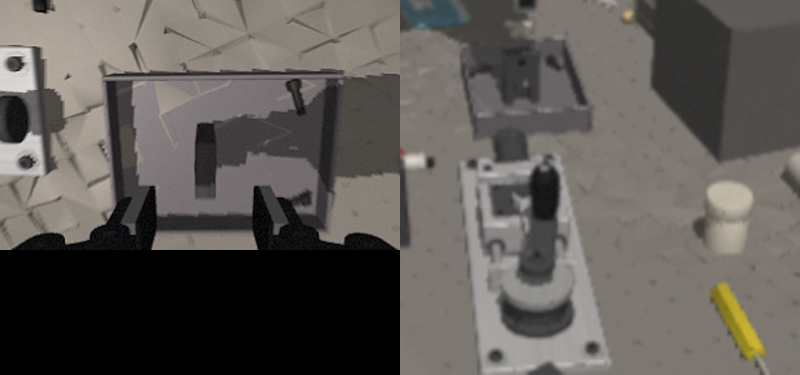

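The spacer stands released in the tray at left (205,160), clear of the walls and the two screws. The right half (side view) shows the crank slipped back, with the knob at (543,190). Next I'll move above the knob for a close look.

Run:
```python
from h import *
k=rig(.052*np.cos(.2),-.052*np.sin(.2)); print(k)
plan([(.5,.40,.17,96.0,.8,5),(.545,k[1],.18,95.2,.8,15)])
```

```text
[0.51532041 0.13169537]
[-0.24, -0.09, -1.02, np.float64(0.1), 0.8, -0.24, -0.09, -1.02, np.float64(0.1), 0.8, -0.24, -0.09, -1.02, np.float64(0.1), 0.8, -0.24, -0.09, -1.02, np.float64(0.1), 0.8, -0.24, -0.1, -1.02, np.float64(0.1), 0.8]
[-1.81, 0.11, -0.07, np.float64(0.1), 0.8, -1.81, 0.12, -0.07, np.float64(0.0), 0.8, -1.81, 0.12, -0.07, np.float64(0.1), 0.8, -1.81, 0.12, -0.07, np.float64(0.0), 0.8, -1.81, 0.12, -0.07, np.float64(0.1), 0.8]
[-1.81, 0.12, -0.07, np.float64(0.0), 0.8, -1.81, 0.12, -0.06, np.float64(0.1), 0.8, -1.81, 0.13, -0.07, np.float64(0.0), 0.8, -1.81, 0.12, -0.06, np.float64(0.1), 0.8, -1.81, 0.13, -0.07, np.float64(0.0), 0.8]
[-1.81, 0.13, -0.06, np.float64(0.1), 0.8, -1.81, 0.13, -0.07, np.float64(0.0), 0.8, -1.81, 0.13, -0.06, np.float64(0.1), 0.8, -1.81, 0.13, -0.07, np.float64(0.0), 0.8, -1.8, 0.14, -0.06, np.float64(0.1), 0.8]
end [0.545  0.1317 0.18  ] 95.2
```

step_arm(deltas=[-0.24,-0.09,-1,0.1,0.8,-0.24,-0.09,-1,0.1,0.8,-0.24,-0.09,-1,0.1,0.8,-0.24,-0.09,-1,0.1,0.8,-0.24,-0.1,-1,0.1,0.8])

```text
time: 7.85
eef_pos: [0.4974, 0.3979, 0.1651]
ee_rot: [0.67, 0.743, -0.0, -0.0]
wrist_force: [-0.3, -0.1, -0.2]
finger_gap: 0.0685
```

step_arm(deltas=[-1.8,0.12,-0.07,0.1,0.8,-1.8,0.12,-0.07,0,0.8,-1.8,0.12,-0.07,0.1,0.8,-1.8,0.12,-0.07,0,0.8,-1.8,0.12,-0.07,0.1,0.8])

```text
time: 8.27
eef_pos: [0.5127, 0.3085, 0.1685]
ee_rot: [0.671, 0.741, 0.0, 0.0]
wrist_force: [0.7, 0.1, 0.1]
finger_gap: 0.0685
```

step_arm(deltas=[-1.8,0.12,-0.07,0,0.8,-1.8,0.12,-0.07,0.1,0.8,-1.8,0.13,-0.07,0,0.8,-1.8,0.12,-0.07,0.1,0.8,-1.8,0.13,-0.07,0,0.8])

```text
time: 8.68
eef_pos: [0.5277, 0.2194, 0.172]
ee_rot: [0.673, 0.74, 0.0, 0.0]
wrist_force: [0.3, 0.3, -0.2]
finger_gap: 0.0685
```

step_arm(deltas=[-1.8,0.13,-0.07,0.1,0.8,-1.8,0.13,-0.07,0,0.8,-1.8,0.13,-0.07,0.1,0.8,-1.8,0.13,-0.07,0,0.8,-1.8,0.13,-0.07,0.1,0.8])

```text
time: 9.1
eef_pos: [0.5425, 0.1304, 0.1755]
ee_rot: [0.675, 0.738, 0.0, 0.0]
wrist_force: [0.1, 0.1, 0.1]
finger_gap: 0.0684
```

step_arm(deltas=[0,0,0,0,0.8,0,0,0,0,0.8,0,0,0,0,0.8,0,0,0,0,0.8,0,0,0,0,0.8])

```text
time: 9.52
eef_pos: [0.5422, 0.1323, 0.1748]
ee_rot: [0.674, 0.739, 0.0, -0.0]
wrist_force: [-0.2, 0.5, 0.4]
finger_gap: 0.0679
```

Run:
```python
from h import *
p,y,s=pose(); print(p.round(4),np.degrees(y).round(1),s['time'],s['finger_gap'],s['wrist_force'].round(1))
f='w5.png'; c=grab('wrist',f,(120,60,440,300),2.5); print(c['cam_to_world'][:3,3])
k=rig(.052*np.cos(.2),-.052*np.sin(.2))
for q in ([*k,.105],[*rig(0,0),.063],[*rig(.14,.032),.044],[*rig(-.055,.045),.012]): print(((proj(f,q)-[120,60])*2.5).round(0))
```

```text
[0.5422 0.1323 0.1748] 95.2 9.5167 0.06785368414837326 [-0.2  0.5  0.4]
[0.47758028 0.12571883 0.30627833]
[515. 285.]
[368. 234.]
[757. 140.]
[251. 108.]
```

View pics/w5.png

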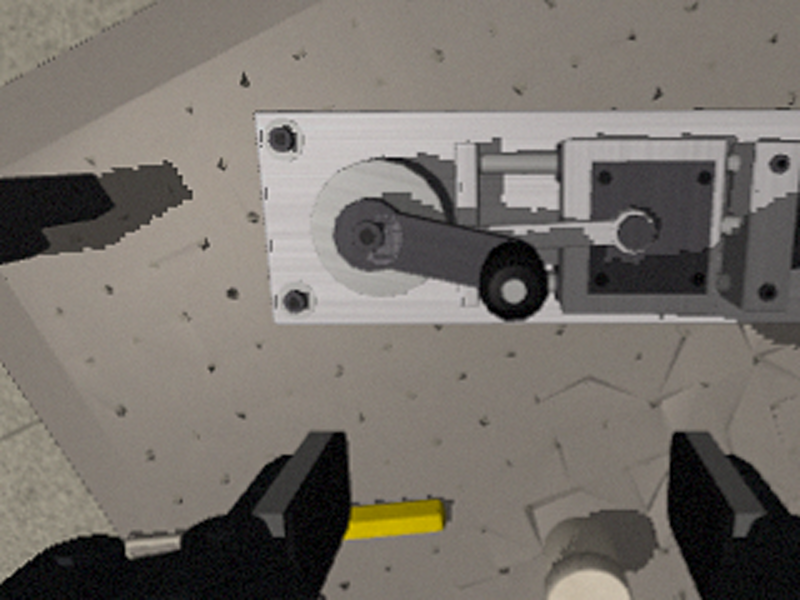

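The knob top is at (514,290) and the axis screw at (369,236). Both are within 2 px of the rig model's prediction. The crank is about 0.2 rad past the parked line.

Run:
```python
from h import *
f='w5.png'; U=lambda u,v:(120+u/2.5,60+v/2.5)
K=at(f,U(514,290),.105)[:2];A=at(f,U(369,236),.064)[:2]; d=K-A
print(K,A,np.hypot(*d),np.degrees(np.arctan2(d[1],d[0])),np.degrees(TH), rig(0,0))
plan([(*K,.15,95.2,.8,5),(*K,.081,95.2,.8,5)])
```

```text
[0.51669709 0.13150384] [0.51020545 0.08046223] 0.05145277419351454 82.75184800094279 95.25423344049936 [0.5097 0.08  ]
[0.03, -0.51, 0.5, np.float64(0.0), 0.8, 0.03, -0.51, 0.5, np.float64(0.0), 0.8, 0.03, -0.51, 0.49, np.float64(0.0), 0.8, 0.03, -0.51, 0.5, np.float64(0.0), 0.8, 0.04, -0.51, 0.49, np.float64(0.0), 0.8]
[-0.0, -0.0, 1.38, np.float64(0.0), 0.8, -0.0, -0.0, 1.38, np.float64(0.0), 0.8, -0.0, -0.0, 1.38, np.float64(0.0), 0.8, -0.0, -0.0, 1.38, np.float64(0.0), 0.8, -0.0, -0.0, 1.38, np.float64(0.0), 0.8]
end [0.5167 0.1316 0.081 ] 95.2
```

step_arm(deltas=[0.03,-0.51,0.5,0,0.8,0.03,-0.51,0.5,0,0.8,0.03,-0.51,0.5,0,0.8,0.03,-0.51,0.5,0,0.8,0.03,-0.51,0.5,0,0.8])

```text
time: 9.98
eef_pos: [0.5158, 0.1307, 0.149]
ee_rot: [0.675, 0.738, -0.0, -0.0]
wrist_force: [-0.6, -0.2, 0.3]
finger_gap: 0.0682
```

step_arm(deltas=[0,0,1.4,0,0.8,0,0,1.4,0,0.8,0,0,1.4,0,0.8,0,0,1.4,0,0.8,0,0,1.3,0,0.8])

```text
time: 10.4
eef_pos: [0.516, 0.1306, 0.0797]
ee_rot: [0.675, 0.738, -0.0, -0.0]
wrist_force: [-0.7, -0.1, 0.9]
finger_gap: 0.0686
```

step_arm(deltas=[0,0,0,0,0.5,0,0,0,0,0.4,0,0,0,0,0.35,0,0,0,0,0.3,0,0,0,0,0.25])

```text
time: 10.82
eef_pos: [0.5178, 0.1315, 0.0819]
ee_rot: [0.674, 0.738, 0.001, 0.0]
wrist_force: [-0.4, 0.8, 1.1]
finger_gap: 0.0212
```

step_arm(deltas=[0,0,0,0,0.2,0,0,0,0,0.1,0,0,0,0,0,0,0,0,0,0,0,0,0,0,0])

```text
time: 11.23
eef_pos: [0.5179, 0.1314, 0.0821]
ee_rot: [0.674, 0.738, 0.001, 0.0]
wrist_force: [-0.8, 3.1, 6.4]
finger_gap: 0.0202
```

step_arm(deltas=[0,0,0,0,0,0,0,0,0,0,0,0,0,0,0,0,0,0,0,0,0,0,0,0,0])

```text
time: 11.65
eef_pos: [0.5179, 0.1314, 0.082]
ee_rot: [0.674, 0.738, 0.001, 0.0]
wrist_force: [-0.8, 3.2, 5.4]
finger_gap: 0.0203
```

Gripped: the gap is 20 mm, and the TCP sits 51.7 mm from the axis, 14° past the parked line. I'll plan the circular path with a check after the first quarter.

```bash
cat > turn.py <<'E'
from h import *
import sys
def circ(steps, A=np.array([.5102,.0803]), z=None):
    p,y,s=pose(); d=p[:2]-A; a=np.degrees(np.arctan2(d[1],d[0])); r0=np.hypot(*d); n=len(steps); w=[]
    for i,st in enumerate(steps):
        a-=st; rr=r0+(.052-r0)*min(1,(i+1)/10)
        w.append((A[0]+rr*np.cos(np.radians(a)),A[1]+rr*np.sin(np.radians(a)),p[2] if z is None else z,95.2,0,1))
    print('a0',np.degrees(np.arctan2(d[1],d[0])).round(1),'r0',r0.round(4),'aend',a)
    plan(w,(p,np.radians(95.2)))
E
python3 - <<'E'
from turn import *
circ([2,4,6]+[7]*10+[6,4])
E
```

```text
a0 81.4 r0 0.0517 aend -10.572840751098425
[-0.04, 0.18, -0.0, np.float64(-0.0), 0, -0.11, 0.34, -0.0, np.float64(-0.0), 0, -0.21, 0.5, -0.0, np.float64(-0.0), 0, -0.31, 0.55, -0.0, np.float64(-0.0), 0, -0.37, 0.52, -0.0, np.float64(-0.0), 0]
[-0.43, 0.46, -0.0, np.float64(-0.0), 0, -0.49, 0.41, -0.0, np.float64(-0.0), 0, -0.53, 0.34, -0.0, np.float64(-0.0), 0, -0.57, 0.28, -0.0, np.float64(-0.0), 0, -0.6, 0.21, -0.0, np.float64(-0.0), 0]
[-0.62, 0.13, -0.0, np.float64(-0.0), 0, -0.63, 0.05, -0.0, np.float64(-0.0), 0, -0.64, -0.03, -0.0, np.float64(-0.0), 0, -0.53, -0.08, -0.0, np.float64(-0.0), 0, -0.36, -0.09, -0.0, np.float64(-0.0), 0]
end [0.5613 0.0707 0.082 ] 95.2
```

step_arm(deltas=[-0.04,0.18,0,0,0,-0.11,0.34,0,0,0,-0.21,0.5,0,0,0,-0.31,0.55,0,0,0,-0.37,0.52,0,0,0])

```text
time: 12.07
eef_pos: [0.5395, 0.1234, 0.082]
ee_rot: [0.674, 0.739, 0.002, -0.0]
wrist_force: [-1.4, 3.4, 6.8]
finger_gap: 0.0203
```

step_arm(deltas=[-0.43,0.46,0,0,0,-0.49,0.41,0,0,0,-0.53,0.34,0,0,0,-0.57,0.28,0,0,0,-0.6,0.21,0,0,0])

```text
time: 12.48
eef_pos: [0.559, 0.0994, 0.0821]
ee_rot: [0.674, 0.739, 0.002, -0.001]
wrist_force: [-1.3, 6.9, 6.0]
finger_gap: 0.02
```

step_arm(deltas=[-0.62,0.13,0,0,0,-0.63,0.05,0,0,0,-0.64,-0.03,0,0,0,-0.53,-0.08,0,0,0,-0.36,-0.09,0,0,0])

```text
time: 12.9
eef_pos: [0.5621, 0.0716, 0.0821]
ee_rot: [0.674, 0.739, 0.003, -0.0]
wrist_force: [1.7, 7.1, 3.9]
finger_gap: 0.0201
```

Run:
```python
from turn import *
print(pose()[2]['wrist_force'].round(1))
circ([3,5]+[7]*22+[5])
```

```text
[1.7 7.1 3.9]
a0 -9.5 r0 0.0526 aend -176.4876007508613
[-0.26, -0.08, -0.0, np.float64(-0.0), 0, -0.43, -0.17, -0.0, np.float64(-0.0), 0, -0.57, -0.29, -0.0, np.float64(-0.0), 0, -0.54, -0.35, -0.0, np.float64(-0.0), 0, -0.48, -0.42, -0.0, np.float64(-0.0), 0]
[-0.43, -0.47, -0.0, np.float64(-0.0), 0, -0.37, -0.52, -0.0, np.float64(-0.0), 0, -0.3, -0.56, -0.0, np.float64(-0.0), 0, -0.23, -0.6, -0.0, np.float64(-0.0), 0, -0.15, -0.61, -0.0, np.float64(-0.0), 0]
[-0.09, -0.63, -0.0, np.float64(-0.0), 0, -0.01, -0.64, -0.0, np.float64(-0.0), 0, 0.07, -0.63, -0.0, np.float64(-0.0), 0, 0.14, -0.62, -0.0, np.float64(-0.0), 0, 0.22, -0.59, -0.0, np.float64(-0.0), 0]
[0.29, -0.57, -0.0, np.float64(-0.0), 0, 0.36, -0.52, -0.0, np.float64(-0.0), 0, 0.42, -0.48, -0.0, np.float64(-0.0), 0, 0.47, -0.42, -0.0, np.float64(-0.0), 0, 0.52, -0.36, -0.0, np.float64(-0.0), 0]
[0.56, -0.3, -0.0, np.float64(-0.0), 0, 0.6, -0.23, -0.0, np.float64(-0.0), 0, 0.61, -0.15, -0.0, np.float64(-0.0), 0, 0.63, -0.07, -0.0, np.float64(-0.0), 0, 0.46, -0.01, -0.0, np.float64(-0.0), 0]
end [0.4583 0.0771 0.0821] 95.2
```

Forces are low and the radius holds at 52.6 mm, so the path is good. I'll carry on.

step_arm(deltas=[-0.26,-0.08,0,0,0,-0.43,-0.17,0,0,0,-0.57,-0.29,0,0,0,-0.54,-0.35,0,0,0,-0.48,-0.42,0,0,0])

```text
time: 13.32
eef_pos: [0.5516, 0.0477, 0.0821]
ee_rot: [0.674, 0.739, 0.003, 0.0]
wrist_force: [2.3, 5.9, 2.6]
finger_gap: 0.0201
```

step_arm(deltas=[-0.43,-0.47,0,0,0,-0.37,-0.52,0,0,0,-0.3,-0.56,0,0,0,-0.23,-0.6,0,0,0,-0.15,-0.61,0,0,0])

```text
time: 13.73
eef_pos: [0.5249, 0.0298, 0.0821]
ee_rot: [0.674, 0.738, 0.003, 0.001]
wrist_force: [1.8, 5.4, 5.1]
finger_gap: 0.0202
```

step_arm(deltas=[-0.09,-0.63,0,0,0,-0.01,-0.64,0,0,0,0.07,-0.63,0,0,0,0.14,-0.62,0,0,0,0.22,-0.59,0,0,0])

```text
time: 14.15
eef_pos: [0.4931, 0.0309, 0.0821]
ee_rot: [0.674, 0.738, 0.003, -0.0]
wrist_force: [0.3, 7.2, 6.9]
finger_gap: 0.0201
```

step_arm(deltas=[0.29,-0.57,0,0,0,0.36,-0.52,0,0,0,0.42,-0.48,0,0,0,0.47,-0.42,0,0,0,0.52,-0.36,0,0,0])

```text
time: 14.57
eef_pos: [0.4684, 0.0496, 0.0821]
ee_rot: [0.674, 0.738, 0.003, 0.0]
wrist_force: [2.7, 6.9, 2.7]
finger_gap: 0.0203
```

step_arm(deltas=[0.56,-0.3,0,0,0,0.6,-0.23,0,0,0,0.61,-0.15,0,0,0,0.63,-0.07,0,0,0,0.46,-0.01,0,0,0])

```text
time: 14.98
eef_pos: [0.4588, 0.0771, 0.0821]
ee_rot: [0.674, 0.738, 0.003, 0.001]
wrist_force: [5.0, 5.2, 2.8]
finger_gap: 0.0202
```

Run:
```python
from turn import *
print(pose()[2]['wrist_force'].round(1))
circ([3,5]+[7]*27+[5])
```

```text
[5.  5.2 2.8]
a0 -176.5 r0 0.0515 aend -378.48685331492317
[0.27, 0.01, -0.0, np.float64(-0.0), 0, 0.45, 0.05, -0.0, np.float64(-0.0), 0, 0.61, 0.14, -0.0, np.float64(-0.0), 0, 0.6, 0.21, -0.0, np.float64(-0.0), 0, 0.56, 0.29, -0.0, np.float64(-0.0), 0]
[0.53, 0.35, -0.0, np.float64(-0.0), 0, 0.47, 0.41, -0.0, np.float64(-0.0), 0, 0.43, 0.47, -0.0, np.float64(-0.0), 0, 0.37, 0.52, -0.0, np.float64(-0.0), 0, 0.3, 0.56, -0.0, np.float64(-0.0), 0]
[0.22, 0.59, -0.0, np.float64(-0.0), 0, 0.15, 0.62, -0.0, np.float64(-0.0), 0, 0.08, 0.63, -0.0, np.float64(-0.0), 0, -0.0, 0.63, -0.0, np.float64(-0.0), 0, -0.08, 0.63, -0.0, np.float64(-0.0), 0]
[-0.16, 0.62, -0.0, np.float64(-0.0), 0, -0.23, 0.59, -0.0, np.float64(-0.0), 0, -0.3, 0.56, -0.0, np.float64(-0.0), 0, -0.36, 0.52, -0.0, np.float64(-0.0), 0, -0.43, 0.47, -0.0, np.float64(-0.0), 0]
[-0.48, 0.41, -0.0, np.float64(-0.0), 0, -0.53, 0.36, -0.0, np.float64(-0.0), 0, -0.56, 0.28, -0.0, np.float64(-0.0), 0, -0.6, 0.22, -0.0, np.float64(-0.0), 0, -0.62, 0.14, -0.0, np.float64(-0.0), 0]
[-0.63, 0.06, -0.0, np.float64(-0.0), 0, -0.64, -0.01, -0.0, np.float64(-0.0), 0, -0.62, -0.09, -0.0, np.float64(-0.0), 0, -0.62, -0.17, -0.0, np.float64(-0.0), 0, -0.42, -0.16, -0.0, np.float64(-0.0), 0]
end [0.5595 0.0638 0.0821] 95.2
```

step_arm(deltas=[0.27,0.01,0,0,0,0.45,0.05,0,0,0,0.61,0.14,0,0,0,0.6,0.21,0,0,0,0.56,0.29,0,0,0])

```text
time: 15.4
eef_pos: [0.4633, 0.1014, 0.082]
ee_rot: [0.675, 0.738, 0.001, 0.002]
wrist_force: [2.5, 1.1, 6.6]
finger_gap: 0.0203
```

step_arm(deltas=[0.53,0.35,0,0,0,0.47,0.41,0,0,0,0.43,0.47,0,0,0,0.37,0.52,0,0,0,0.3,0.56,0,0,0])

```text
time: 15.82
eef_pos: [0.4832, 0.1241, 0.082]
ee_rot: [0.675, 0.738, 0.0, 0.001]
wrist_force: [-0.7, 1.4, 11.1]
finger_gap: 0.0199
```

step_arm(deltas=[0.22,0.59,0,0,0,0.15,0.62,0,0,0,0.08,0.63,0,0,0,0,0.63,0,0,0,-0.08,0.63,0,0,0])

```text
time: 16.23
eef_pos: [0.5132, 0.1318, 0.082]
ee_rot: [0.674, 0.738, 0.001, -0.001]
wrist_force: [-2.1, 4.4, 10.0]
finger_gap: 0.0202
```

step_arm(deltas=[-0.16,0.62,0,0,0,-0.23,0.59,0,0,0,-0.3,0.56,0,0,0,-0.36,0.52,0,0,0,-0.43,0.47,0,0,0])

```text
time: 16.65
eef_pos: [0.543, 0.1206, 0.082]
ee_rot: [0.674, 0.739, 0.003, -0.001]
wrist_force: [0.3, 8.4, 7.9]
finger_gap: 0.0201
```

step_arm(deltas=[-0.48,0.41,0,0,0,-0.53,0.36,0,0,0,-0.56,0.28,0,0,0,-0.6,0.22,0,0,0,-0.62,0.14,0,0,0])

```text
time: 17.07
eef_pos: [0.5607, 0.094, 0.0821]
ee_rot: [0.674, 0.739, 0.003, 0.0]
wrist_force: [3.4, 9.0, 5.2]
finger_gap: 0.0201
```

step_arm(deltas=[-0.63,0.06,0,0,0,-0.64,-0.01,0,0,0,-0.62,-0.09,0,0,0,-0.62,-0.17,0,0,0,-0.42,-0.16,0,0,0])

```text
time: 17.48
eef_pos: [0.56, 0.0634, 0.0821]
ee_rot: [0.674, 0.738, 0.003, 0.001]
wrist_force: [5.6, 6.0, 4.6]
finger_gap: 0.0204
```

Run:
```python
from turn import *
p,y,s=pose();print(s['wrist_force'].round(1))
d=p[:2]-[.5102,.0803]; a=np.degrees(np.arctan2(d[1],d[0])) # ~ -18; target 95.25-360
n=a-(95.25-360); print(n)
k=int((n-3-5-5-3)//7); rem=n-16-7*k
circ([3,5]+[7]*k+[rem,5,3])
```

```text
[5.6 6.  4.6]
245.9969954366876
a0 -18.8 r0 0.0526 aend -264.75
[-0.25, -0.12, -0.0, np.float64(-0.0), 0, -0.39, -0.23, -0.0, np.float64(-0.0), 0, -0.52, -0.38, -0.0, np.float64(-0.0), 0, -0.47, -0.44, -0.0, np.float64(-0.0), 0, -0.41, -0.48, -0.0, np.float64(-0.0), 0]
[-0.35, -0.54, -0.0, np.float64(-0.0), 0, -0.28, -0.57, -0.0, np.float64(-0.0), 0, -0.2, -0.6, -0.0, np.float64(-0.0), 0, -0.14, -0.63, -0.0, np.float64(-0.0), 0, -0.05, -0.63, -0.0, np.float64(-0.0), 0]
[0.01, -0.63, -0.0, np.float64(-0.0), 0, 0.1, -0.63, -0.0, np.float64(-0.0), 0, 0.17, -0.61, -0.0, np.float64(-0.0), 0, 0.24, -0.59, -0.0, np.float64(-0.0), 0, 0.31, -0.55, -0.0, np.float64(-0.0), 0]
[0.38, -0.51, -0.0, np.float64(-0.0), 0, 0.43, -0.46, -0.0, np.float64(-0.0), 0, 0.49, -0.41, -0.0, np.float64(-0.0), 0, 0.54, -0.34, -0.0, np.float64(-0.0), 0, 0.57, -0.27, -0.0, np.float64(-0.0), 0]
[0.6, -0.21, -0.0, np.float64(-0.0), 0, 0.63, -0.12, -0.0, np.float64(-0.0), 0, 0.63, -0.05, -0.0, np.float64(-0.0), 0, 0.63, 0.02, -0.0, np.float64(-0.0), 0, 0.63, 0.11, -0.0, np.float64(-0.0), 0]
[0.61, 0.18, -0.0, np.float64(-0.0), 0, 0.58, 0.25, -0.0, np.float64(-0.0), 0, 0.55, 0.32, -0.0, np.float64(-0.0), 0, 0.5, 0.39, -0.0, np.float64(-0.0), 0, 0.46, 0.44, -0.0, np.float64(-0.0), 0]
[0.39, 0.5, -0.0, np.float64(-0.0), 0, 0.33, 0.54, -0.0, np.float64(-0.0), 0, 0.27, 0.58, -0.0, np.float64(-0.0), 0, 0.19, 0.6, -0.0, np.float64(-0.0), 0, 0.1, 0.54, -0.0, np.float64(-0.0), 0]
[0.05, 0.45, -0.0, np.float64(-0.0), 0, 0.0, 0.27, -0.0, np.float64(-0.0), 0]
end [0.5054 0.132  0.0821] 95.2
```

step_arm(deltas=[-0.25,-0.12,0,0,0,-0.39,-0.23,0,0,0,-0.52,-0.38,0,0,0,-0.47,-0.44,0,0,0,-0.41,-0.48,0,0,0])

```text
time: 17.9
eef_pos: [0.5451, 0.041, 0.0821]
ee_rot: [0.674, 0.738, 0.002, 0.001]
wrist_force: [3.2, 4.8, 6.3]
finger_gap: 0.0203
```

step_arm(deltas=[-0.35,-0.54,0,0,0,-0.28,-0.57,0,0,0,-0.2,-0.6,0,0,0,-0.14,-0.63,0,0,0,-0.05,-0.63,0,0,0])

```text
time: 18.32
eef_pos: [0.5151, 0.0281, 0.082]
ee_rot: [0.675, 0.738, 0.001, 0.001]
wrist_force: [1.8, 6.2, 8.3]
finger_gap: 0.02
```

step_arm(deltas=[0.01,-0.63,0,0,0,0.1,-0.63,0,0,0,0.17,-0.61,0,0,0,0.24,-0.59,0,0,0,0.31,-0.55,0,0,0])

```text
time: 18.73
eef_pos: [0.4841, 0.0351, 0.082]
ee_rot: [0.674, 0.738, 0.003, -0.0]
wrist_force: [1.9, 9.3, 8.8]
finger_gap: 0.0201
```

step_arm(deltas=[0.38,-0.51,0,0,0,0.43,-0.46,0,0,0,0.49,-0.41,0,0,0,0.54,-0.34,0,0,0,0.57,-0.27,0,0,0])

```text
time: 19.15
eef_pos: [0.4637, 0.0575, 0.0821]
ee_rot: [0.674, 0.738, 0.003, 0.0]
wrist_force: [6.7, 8.4, 3.2]
finger_gap: 0.0203
```

step_arm(deltas=[0.6,-0.21,0,0,0,0.63,-0.12,0,0,0,0.63,-0.05,0,0,0,0.63,0.02,0,0,0,0.63,0.11,0,0,0])

```text
time: 19.57
eef_pos: [0.4591, 0.0871, 0.0821]
ee_rot: [0.674, 0.738, 0.002, 0.002]
wrist_force: [7.2, 2.2, 3.2]
finger_gap: 0.0202
```

step_arm(deltas=[0.61,0.18,0,0,0,0.58,0.25,0,0,0,0.55,0.32,0,0,0,0.5,0.39,0,0,0,0.46,0.44,0,0,0])

```text
time: 19.98
eef_pos: [0.4714, 0.1142, 0.082]
ee_rot: [0.675, 0.738, 0.001, 0.002]
wrist_force: [3.5, -1.5, 8.3]
finger_gap: 0.0202
```

step_arm(deltas=[0.39,0.5,0,0,0,0.33,0.54,0,0,0,0.27,0.58,0,0,0,0.19,0.6,0,0,0,0.1,0.54,0,0,0])

```text
time: 20.4
eef_pos: [0.4962, 0.1299, 0.082]
ee_rot: [0.675, 0.738, 0.0, 0.001]
wrist_force: [-1.3, 2.2, 12.5]
finger_gap: 0.0202
```

step_arm(deltas=[0.05,0.45,0,0,0,0,0.27,0,0,0,0,0,0,0,0,0,0,0,0,0,0,0,0,0,0])

```text
time: 20.82
eef_pos: [0.5035, 0.1314, 0.082]
ee_rot: [0.675, 0.738, 0.001, 0.0]
wrist_force: [0.6, 1.6, 10.5]
finger_gap: 0.0203
```

It is parked about 2° from the line. I'll release and lift.

step_arm(deltas=[0,0,0,0,0.3,0,0,0,0,0.4,0,0,0,0,0.6,0,0,0,0,0.7,0,0,0,0,0.7])

```text
time: 21.23
eef_pos: [0.5018, 0.1305, 0.0801]
ee_rot: [0.675, 0.738, -0.001, -0.0]
wrist_force: [-0.5, -0.3, 0.9]
finger_gap: 0.0601
```

step_arm(deltas=[0,0,-1,0,0.7,0,0,-2,0,0.7,0,0,-2,0,0.7,0,0,-2,0,0.7,0,0,-2,0,0.7])

```text
time: 21.65
eef_pos: [0.5024, 0.1307, 0.1723]
ee_rot: [0.675, 0.738, -0.0, 0.0]
wrist_force: [-0.3, -0.6, -0.1]
finger_gap: 0.0597
```

step_arm(deltas=[0,-0.6,0,0,0.7,0,-0.6,0,0,0.7,0,-0.6,0,0,0.7,0,0,0,0,0.7,0,0,0,0,0.7])

```text
time: 22.07
eef_pos: [0.4832, 0.129, 0.1697]
ee_rot: [0.675, 0.738, -0.001, -0.001]
wrist_force: [0.1, -0.2, -0.4]
finger_gap: 0.0597
```

Run:
```python
from h import *
p,y,s=pose(); print(p.round(4),s['time'],s['finger_gap'],s['wrist_force'].round(1))
grab('wrist','w6.png',(120,60,520,310),1); grab('side','s3.png',(240,140,440,340),2)
a=cv2.imread('pics/w6.png');b=cv2.imread('pics/s3.png')
h=np.zeros((400,800,3),np.uint8); h[:250,:400]=a;h[:,400:]=b; cv2.imwrite('pics/m2.png',h)
```

```text
[0.4832 0.129  0.1697] 22.0667 0.05968353206604307 [ 0.1 -0.2 -0.4]
```

View pics/m2.png

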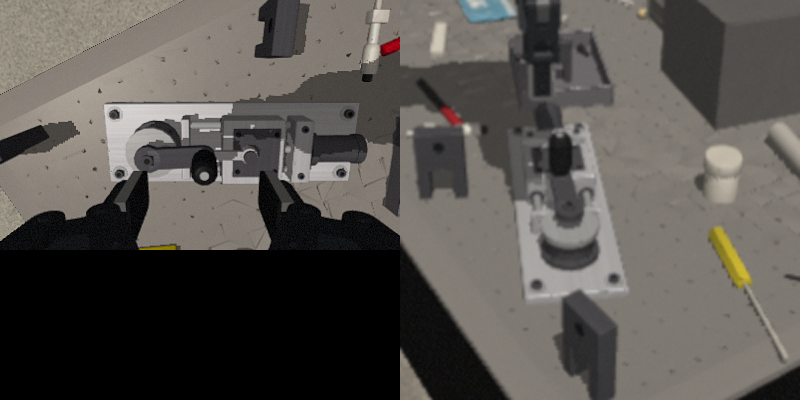

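The crank is parked pointing along the rig, with the knob at left (204,170) and the axis at (147,158). The jar, driver and micrometer head are where they were, and the gripper is clear. I'll hand in.

```bash
python3 -c "
from workcell import r
print(r.state()['qvel'].round(3)); print(r.sign_off())"
```

```text
[ 0.     0.004  0.012  0.001 -0.     0.   ]
the job is handed in; nothing more can be done
None
```

The job is handed in. It took about 22 s of the 72 s; no verdict was reported.

- **Spacer:** I pulled the smallest U, the one in the gap, and stood it released in the tray. A picture after release showed it clear of the walls and screws. In the last pictures the gripper hid it, but nothing went near it in between.
- **Crank:** I gripped the knob and turned it clockwise through two full turns at about 1.5 rad/s, holding it through the spring-driven halves. Before release, the gripper's position put it about 2° from the parked line. The last picture shows the knob still pointing along the rig towards the carriage after release.
- **Bystanders:** The jar, driver and micrometer head looked unmoved in the last pictures.

Two checks disagreed:
- **Rig position:** The side and wrist cameras differed by about 8 mm along the rig. I used the wrist camera, and its fit matched the carriage and stop edges to about 2 mm.
- **Force peak:** The wrist force briefly read about 61 N on the way down to the spacer, probably a finger touching the link pin. It was gone by the next reading and stayed under the 120 N limit. I could not tell whether it counts against the 40 N limit for the gripper's body.

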